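# Load two specimen cassettes into a spring-loaded magazine

## Task

Load the two thin cassettes from the rack into the spring-loaded magazine, one after the other: press each down past the sprung lips until they snap back over it and it stays under them, lying flat, when you let go. Set the cassettes down gently, never letting one drop more than a few millimetres, and leave the deep cassette in its bay and the bottle, tweezers and marker where they are.

Things in the scene. Friction and masses are not known exactly. Their poses are not given: they have to be found in the camera images.
- thin_a: Thin cassette: flat closed white plastic box with rows of short slots in its lid, 42 mm long (x), 28 mm wide (y), 8 mm thick; origin at the centre of its underside. Loose, about 30 g. Starts lid up, flat in one of the rack's three bays. The two thin ones are alike: either may go first, either end forward.
- thin_b: The second thin cassette, the same in every way as thin_a, in another bay of the rack.
- deep: Deep cassette: same 42 x 28 mm outline but 14 mm thick, three long windows in its lid; origin at the centre of its underside. In the remaining bay; it is not for this magazine and stays there.
- rack: Grey plastic rack fixed on the worktop, origin at the centre of its underside: a bar 20 mm high, 30 mm wide (x), 114 mm long (y), three bays at y = -36, 0, +36 mm. A cassette lies across it (long axis along x), underside 20 mm up, ends standing out 6 mm. Ribs 9.5 mm high close along its long sides leave only the two ends (42 mm apart) to grip.
- magazine: Spring-loaded magazine fixed on the worktop; base plate 104 x 78 x 8 mm, origin at the centre of its underside. Upright shaft, inside 45 mm (x) by 31 mm (y), walls 3 mm, open on top; cassettes lie flat in it, long axis along x. Walls end 95 mm up, flared lead-ins on all four sides (3 to 4 mm wider each way) reach up to 103 mm.
- lip_level (a point): Centre of the shaft at the undersides of the two retaining lips, 65 mm above the worktop; axes as the magazine's. The top loaded cassette is pressed up against the lips from below. The shaft's long sides (y = +-15.5 mm) have a 34 mm wide gap in the middle from 22 mm up to the open top, for a finger at each long side of a cassette; the end walls leave none.
- lip_a (a joint): Sprung lip in the end wall at the magazine's +x side, value = outward swing in rad, 0 = sprung in, to about 0.1 as a cassette passes. Hooked head 12 mm wide, sticks 4 mm into the shaft, sloping from the wall at 75 mm down to 66.5 mm. A cassette let down rests on the slopes, underside about 71 mm up; a press of roughly 8 to 15 N forces it through.
- lip_b (a joint): The same lip in the end wall at the magazine's -x side. Both snap back over a cassette once its top is under 65 mm, and it then stays.
- follower (a joint): Grey plate on a coil spring that carries the stack. Value: travel down in m; 0 = empty, its top 64 mm above the worktop; about 0.007 with one thin cassette under the lips, 0.015 with two; stop at 0.026. Pushes up with 2.4 N at 0 and 0.8 N more per cm.
- bottle: Bystander: small white reagent bottle with a screw cap, 49 mm in diameter, 85 mm high, standing on the worktop to the right of the magazine; origin at the centre of its underside.
- forceps: Bystander: steel tweezers, 122 mm long, 10 mm high, lying on the worktop between the rack and the magazine, in front of the keyboard; origin at the centre of the underside.
- marker: Bystander: marker pen, 135 mm long, 12 mm thick, lying on the worktop to the right; origin at the centre of its underside.

How it is judged:
By the outcome, as a careful person would: the job done as asked, in the order asked, and still so for the second after the job is handed in, with the robot touching nothing.
It also fails if it takes over 72 s, if anything falls off the work surface, if the arm or the gripper's body presses on something with over 40 N, if the wrist force passes 120 N, or if a joint passes its speed limit or range.

## Robot

A 6-joint arm with a two-finger parallel gripper is mounted at the origin on a cart in front of the work surface, level with it; the furniture and walls round the work are solid. World frame = base frame: x ahead of the robot, y to its left, z up, the work surface at z = 0. Lengths are in mm, angles in rad, forces in N, time in s.
With the tool pointing down it reaches from about 250 to 725 mm from the base axis. Payload 4 kg.
Tool frame: the origin (TCP) lies on the centre line of the jaws, within the pads' length; the fingertips stand 17 mm ahead of it and the grasp point (between the pads) lies 2 mm behind it (manip.nose_length is the distance from the TCP to the fingertips, in mm); z points along the fingers, y is the direction in which the jaws open and shut (so a half turn about z gives the same grasp; the last joint's range is limited). The gripper opens to 85 mm and grips with 20 to 120 N. Pads are 22 mm wide; open, the fingers measure 114 mm over their backs; the gripper's body (76 mm by 85 mm) begins 54 mm behind the grasp point. The pads swing forward as they close: fully open they stand 13 mm farther back than shut.
Start: joints at [-1.107, 0.241, 0.005, 1.335, 0, 1.571], TCP at [223.673, -447.18, 248.306] pointing down, gripper open.
Joint ranges: [-2.72, 2.72], [-1.05, 1.87], [-1.09, 1.28], [-1.99, 2.15], [-1.42, 1.44], [-3.14, 3.14]. Speed limits (rad/s): [2.79, 2.79, 3.14, 3.14, 3.14, 3.14].

## Interface

Orientations are given as a 3x3 rotation matrix whose columns are the frame's x, y, z axes.
In Python, from station import manip gives the robot as it stands. The module is installed in compiled form; this text tells all that it offers.
- The arm moves only by the shell command python3 -m pendant 'ROWS' [FORCE]. ROWS is a JSON object of lists of equal length, an entry for each row: "slide": the shift along the world's x, y, z in cm, a list of three; "delta_rot": the turn, a rotation vector about the world's x, y, z in rad, a list of three; "fingers": the closure, from 0 (fully open) to 1 (shut). In form: {"slide": [[tx, ty, tz], ...], "delta_rot": [[rx, ry, rz], ...], "fingers": [fingers, ...]}. A call has 1 to 12 rows; each row shifts and turns the commanded pose from where the row before left it; what a row does not reach is not made up. A row lasts 1/12 s, in which the tool goes at most 41.7 mm and 7.16 degrees, less where a joint would pass 70% of its speed; a pose out of reach is approached as far as the arm can. A call with a gripper value outside its range is refused whole. The fingers move at their own pace and stop on an object; FORCE is the grip in N (left out, the last holds). Time passes only in rows, so rows that do not move let the fingers close. It gives the time, the measured TCP pose, the force and the opening at its end, in the units of the state.
- manip.state(): the state, without advancing time (a new reading comes with each control period).
- manip.read_camera(name): name is "side" or "top" or "wrist"; returns a dict with "frame" (400x640x3 uint8, red, green, blue), "depth" (400x640 float32, mm along the optical axis (not along the pixel's ray), 0 where there is no reading), "camera_matrix" (3x3 intrinsics, pixels), "eye" and "orientation" of the camera in the world. Camera axes: x right, y down, z forward; pixel columns grow to the right and rows downward; lengths in mm; the calibration is good to about 2 mm. A picture is of the moment at which its call begins.
- manip.close_job(): hands the job in, once; it reports no verdict.
The state is a dict: "clock": time; "joint_positions": joint angles; "joint_velocities": joint speeds; "joint_efforts": joint torques, N m; "tcp_pos": TCP position; "orientation": TCP orientation; "ft_force": force on the tool from outside, world axes, zero at the start; "wrist_torque": the same for the moment, N m; "grip_width": opening from 0.0 (shut) to 1.0 (fully open).
Only numpy, scipy, OpenCV 4.12 (cv2) and the standard library are available. Lean on these libraries where they do the work, as an engineer would, in place of code of your own. Each camera call takes 0.05 s, during which the arm holds its last target.

## Working session

There is one attempt and no reset: what is moved stays moved. The work goes in short steps, Python scripts to look and compute and a shell command to move; the robot and the scene stay as the last step left them, time stands still between calls to the robot, and variables do not carry over. Pictures are saved under pics/ and viewed, and the job is handed in when it is done.

```bash
mkdir -p pics; cat > h.py <<'E'
import numpy as np, cv2
from station import manip
def snap(name,tag):
    d=manip.read_camera(name); cv2.imwrite(f'pics/{tag}.png',d['frame'][:,:,::-1]); np.savez(f'{tag}.npz',**d); return d
def pts(d):
    K=d['camera_matrix'];z=d['depth'];v,u=np.mgrid[:z.shape[0],:z.shape[1]]
    p=np.stack([(u-K[0,2])/K[0,0]*z,(v-K[1,2])/K[1,1]*z,z],-1)
    return p@np.array(d['orientation']).T+np.array(d['eye'])
def ray(d,u,v,h):
    K=d['camera_matrix'];r=np.array(d['orientation'])@np.array([(u-K[0,2])/K[0,0],(v-K[1,2])/K[1,1],1]);e=np.array(d['eye'])
    return e+r*(h-e[2])/r[2]
E
python3 - <<'E'
from h import *
for c in ['side','top','wrist']:
    d=snap(c,c+'0'); print(c,d['eye'],np.round(d['orientation'],3).tolist(),d['camera_matrix'].tolist())
print(manip.state(), manip.nose_length)
E
```

```text
side [  239.51727694 -1161.90863094   655.75990326] [[0.978, -0.099, 0.185], [-0.21, -0.456, 0.865], [-0.001, -0.884, -0.467]] [[433.9693246681186, 0.0, 320.7209397987699], [0.0, 433.9693246681186, 199.222019983748], [0.0, 0.0, 1.0]]
top [ 378.9622415   -68.9640664  1030.10090567] [[0.023, -0.996, 0.081], [-1.0, -0.024, -0.009], [0.011, -0.081, -0.997]] [[379.16307194279864, 0.0, 318.2446087525723], [0.0, 379.16307194279864, 206.54809941555584], [0.0, 0.0, 1.0]]
wrist [ 291.67639848 -413.62821055  372.89023804] [[0.446, -0.855, -0.263], [-0.895, -0.427, -0.13], [-0.001, 0.294, -0.956]] [[280.26523967693663, 0.0, 322.47269432399634], [0.0, 280.26523967693663, 204.6227205194123], [0.0, 0.0, 1.0]]
{'clock': 0.15, 'joint_positions': array([-1.10700009e+00,  2.41226807e-01,  3.99946526e-03,  1.33522045e+00,
       -2.08022445e-05,  1.57081370e+00]), 'joint_velocities': array([ 2.21066386e-04, -1.80385479e-03,  2.24260010e-03, -7.84330540e-05,
       -1.60623134e-04, -5.14171939e-04]), 'joint_efforts': array([ 3.85816350e-06, -3.72635078e+01,  2.52638304e+01,  1.23657580e-02,
        5.08951234e-05,  5.54356177e-06]), 'tcp_pos': array([ 223.45496673, -446.75725242,  247.61094648]), 'orientation': array([[ 8.94368471e-01,  4.47330375e-01, -7.57379515e-04],
       [ 4.47331016e-01, -8.94367267e-01,  1.46769497e-03],
       [-2.08309069e-05, -1.65145945e-03, -9.99998636e-01]]), 'ft_force': array([-0.04726379,  0.18806551, -0.12062318]), 'wrist_torque': array([-0.01413807,  0.01671952, -0.00025755]), 'grip_width': 0.9962075923407974} 17.0
```

View pics/top0.png

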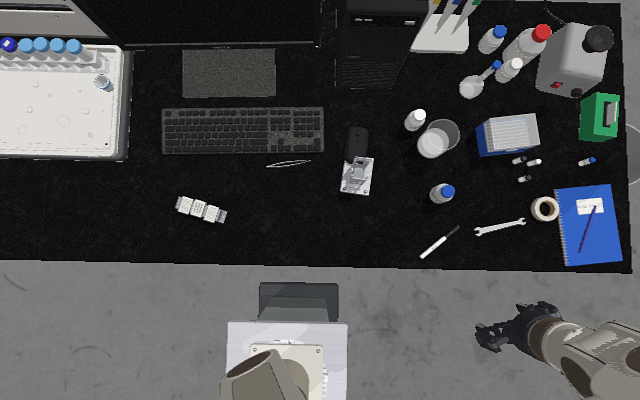

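View pics/side0.png

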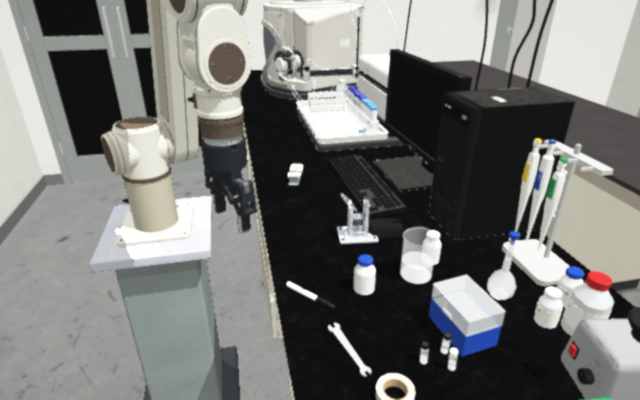

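The top view shows the rack near (202,210) with three cassettes, the magazine near (358,175), tweezers near (289,163), the bottle at (442,194) and the marker at (438,243). I'll zoom in and measure.

```bash
python3 - <<'E'
from h import *
d=dict(np.load('top0.npz'))
for n,u,v,h in [('rack',202,210,28),('mag',358,175,50),('bottle',442,194,85)]:
    print(n,ray(d,u,v,h).round(1))
f=d['frame'][:,:,::-1]
a=cv2.resize(f[185:235,165:240],None,fx=7,fy=7,interpolation=cv2.INTER_CUBIC)
b=cv2.resize(f[145:205,325:395],None,fx=6,fy=6,interpolation=cv2.INTER_CUBIC)
h=max(a.shape[0],b.shape[0]);w=a.shape[1]+b.shape[1]
o=np.zeros((h,w,3),np.uint8);o[:a.shape[0],:a.shape[1]]=a;o[:b.shape[0],a.shape[1]:]=b
o=cv2.resize(o,None,fx=.83,fy=.83)
cv2.imwrite('pics/crop0.png',o);print(o.shape)
p=pts(d)
print(p[195:225:3,175:232:4,2].round(0))
print(p[155:197:3,338:380:3,2].round(0))
E
```

```text
rack [444.2 228.9  28. ]
mag [ 544.1 -179.6   50. ]
bottle [ 495.1 -388.    85. ]
(299, 784, 3)
[[-4. -3. -2.  3. -2. -2. -3.  0.  0. -4. -1.  1. -3. -2. -2.]
 [-3.  5. 25. 25.  2.  0. -1. -2. -4.  1.  2. -1.  2. -1.  2.]
 [-1. 30. 27. 29. 27. 33. 33. 34. -4. -3.  0. -2. -5.  3. -0.]
 [-3. 24. 27. 27. 27. 34. 35. 29. -0.  1. -2. -3. -1.  0. -1.]
 [ 1. 28. 29. 28. 29. 31. 33. 37. 27. 27. 28. -0. -3.  1. -1.]
 [ 2. 31. 25. 25. 28. 32. 34. 31. 26. 26. 28. 29.  5. -1. -1.]
 [ 0. -1. -0. 28. 31. 33. 32. 29. 28. 26. 27. 26.  4. -1. -1.]
 [-4. -1. -1. -1. -3.  0. 37. 29. 30. 25. 26. 20.  8. -1.  0.]
 [-1. -1. -1. -1. -3. -1. -3.  1. 25. 26. 30. 11.  2. -1.  1.]
 [-1. -3.  0.  0.  0. -0. -3.  1. -2. -3. -1. -1.  3. -2. -2.]]
[[  2.   0.   4.  28.  36.  33.  30.  31.  33.  28.  -3.   0.   1.   1.]
 [ -2.  -3.   3.  27.  29.  33.  94.  97.  98.  99. 104.   8.  -1.   0.]
 [ -2.  -1.  -1.  13.  26.  29.  68.  76.  79.  82.  89.  10.   1.  -2.]
 [  4.   3.   4.   7.   7.  52.  63.  65.  64.  62.  80.   9.  -2.  -2.]
 [  1.   1.   6.   6.   5.   8.  63.  65.  64.  63.   3.   7.  -1.   1.]
 [ -1.   1.   9.   7.  11.   6.  63.  64.  64.   9.   7.   8.  -2.  -0.]
 [  1.   2.   7.   8.   7.   7.  66.  64.  64.   7.   9.  10.  -3.  -0.]
 [ -1.   1.  10.  10.  12.  96.  63.  63.  66.   7. 102.   6.  -3.   1.]
 [ -1.  -2.   9.   3.  28.  71.  78.  86. 101. 105.   8.  -2.   1.  -0.]
 [  2.   0.  10.   4.  16.  18.  26.  35.  47.   7.   9.   0.  -2.  -2.]
 [ -3.  11.   9.  10.  12.  12.  13.   9.   9.   9.   9.   2.   1.  -1.]
 [ -1.   6.  15.   7.   5.   9.   6.   9.   7.   5.   7.  -2.  -2.  -1.]
 [ -3.   6.  10.  11.   8.   6.   8.   6.   6.  13.   7.  -4.  -0.   1.]
 [  0.  -1.  -1.  -2.  -2.   2.  -1.  -1.   4.  10.   6.  -1.   3.   1.]]
```

View pics/crop0.png

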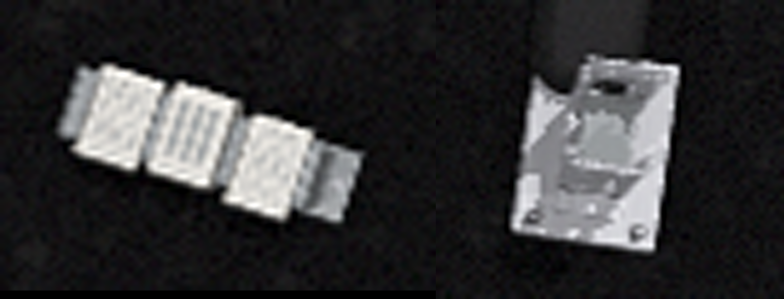

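```bash
python3 -m pendant '{"slide":[[2,2.2,0],[2,2.2,0],[2,2.2,0],[2,2.2,0],[2,2.2,0],[2,2.2,0],[2,2.2,0],[2,2.2,0],[2,2.2,0],[2,2.2,0],[2,2.2,0],[1,1.2,0]],"delta_rot":[[0,0,0.035],[0,0,0.035],[0,0,0.035],[0,0,0.035],[0,0,0.035],[0,0,0.035],[0,0,0.035],[0,0,0.035],[0,0,0.035],[0,0,0.035],[0,0,0.035],[0,0,0.035]],"fingers":[0,0,0,0,0,0,0,0,0,0,0,0]}'
python3 -c "
from h import *
d=snap('wrist','w1');print(manip.state()['tcp_pos'],manip.state()['joint_positions'])"
```

```text
clock: 1.15
tcp_pos: [455.3, -190.9, 247.9]
orientation: [[0.631, 0.776, 0.0], [0.776, -0.631, 0.001], [0.001, -0.0, -1.0]]
ft_force: [0.6, -0.4, 0.1]
grip_width: 0.999
[ 456.26105719 -189.71317204  247.84467408] [-0.39534715  0.22912456 -0.01113151  1.33046774  0.00223358  1.8549985 ]
```

View pics/w1.png

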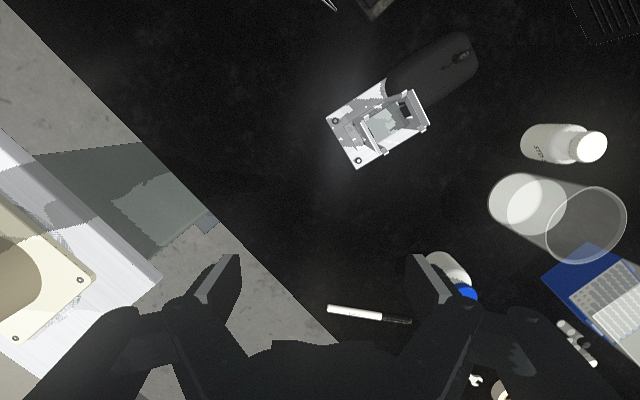

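```bash
python3 - <<'E'
from h import *
d=dict(np.load('w1.npz'));f=d['frame'][:,:,::-1]
cv2.imwrite('pics/w1c.png',cv2.resize(f[70:180,310:450],None,fx=5.5,fy=5.5,interpolation=cv2.INTER_CUBIC))
p=pts(d);print(p[75:175:7,325:435:7,2].round(0).astype(int))
E
```

```text
[[ -1   0   0  -1  -1   0  -1  -1   1   9  27  32  33  33  32  32]
 [  0   1   0   0   0  -1   0   0   7  18  30  33  33  32  32  31]
 [  0  -1  -1  -3  -2  -1   0   8   7  19  29  33  33  32  31  32]
 [  0   0   0   1   1   9   8   7   8   9  64  99  96 102  32  32]
 [ -1   1   2  -1   8   7   8   8  22  11  64  30  92 101  33  27]
 [ -1   0   8   7   8   6   8   8  61  63  63  68  80  97 102   0]
 [  1   7   7   7   8  46 101  65  63  64  64  64  11  91 101   1]
 [ -1   7   7   8  17 101  64  64  64  64  64  63  56  79  96   1]
 [ -1  -1   7  11  12  35 100  64  64  65  64   7   7   8 103   0]
 [  0   0   9   6  11  11  65  65  64   7   8  10   1   0   0  -1]
 [  1   0   0   8   9  10  30 101   8   8   8  -1   1 373  -1   2]
 [  1  -1   0   6   9   7   8   9  94 103  -1   1  -1   0   1   0]
 [ -1   1  -1   0   9 373   8   0  -2  -1  -1   1   0  -1   0   1]
 [ -1  -1   0  -1   0   7  -2   0  -2  -1  -1  -1   0   1   1   0]
 [ -1  -1   0   0   0   1   0   0   0  -1   0  -1   0   1  -1  -1]]
```

View pics/w1c.png

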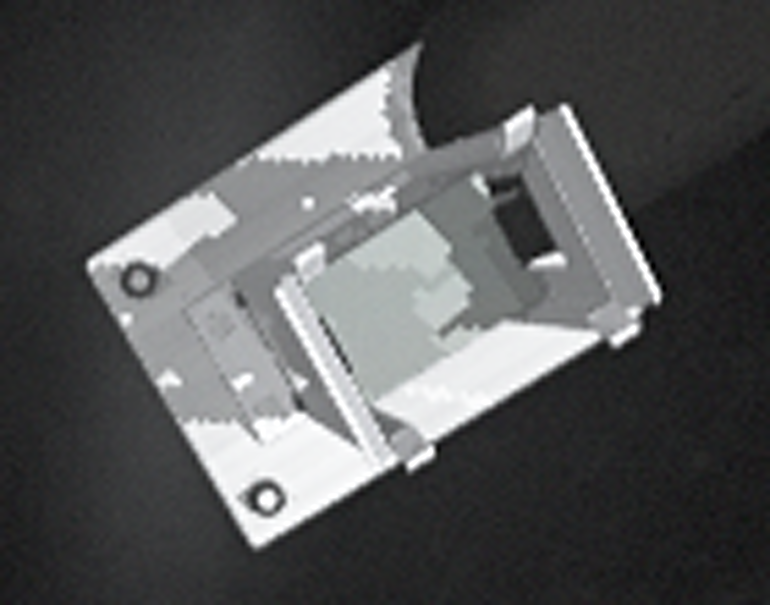

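```bash
python3 - <<'E'
from h import *
d=dict(np.load('w1.npz'));p=pts(d)
def c(x,y):return (x+.5)/5.5-.5+310,(y+.5)/5.5-.5+70
R={}
for n,(x,y),h in [('nearL',(280,288),103),('nearR',(385,464),103),('farL',(567,105),103),('farR',(660,300),103),('baseNL',(88,262),8),('baseNR',(255,550),8)]:
    R[n]=ray(d,*c(x,y),h)[:2];print(n,R[n].round(1))
s=(R['nearL']+R['nearR']+R['farL']+R['farR'])/4
ax=lambda a,b:np.degrees(np.arctan2(*(b-a)[::-1]))
print('centre',s,'ang',ax(R['nearL'],R['farL']),ax(R['nearR'],R['farR']),ax(R['nearR'],R['nearL'])-90,ax(R['farR'],R['farL'])-90,ax(R['baseNR'],R['baseNL'])-90)
print([np.linalg.norm(R[a]-R[b]) for a,b in [('nearL','farL'),('nearR','farR'),('nearL','nearR'),('farL','farR'),('baseNL','baseNR')]])
m=np.zeros(p.shape[:2],bool);m[70:180,310:450]=1
q=p[m&(p[...,2]>97)&(p[...,2]<108)][:,:2].astype(np.float32);print(len(q),cv2.minAreaRect(q))
b=p[m&(p[...,2]>4)&(p[...,2]<10)&(p[...,0]<540)]
print(b.mean(0))
a=np.radians(ax(R['baseNR'],R['baseNL'])-90);u=np.array([np.cos(a),np.sin(a)])
print('base centre',(R['baseNL']+R['baseNR'])/2+52*u)
E
```

```text
nearL [ 529.2 -157.5]
nearR [ 525.7 -192.5]
farL [ 582.6 -164.2]
farR [ 577.7 -199.6]
baseNL [ 507.9 -134.1]
baseNR [ 497.5 -210.4]
centre [ 553.7900682  -178.44691112] ang -7.108220506701675 -7.699257676626971 -5.695303039261347 -7.884307669809232 -7.778675444585829
[np.float64(53.81677006323459), np.float64(52.467933408538755), np.float64(35.191428799448815), np.float64(35.725232053419646), np.float64(76.92500340678819)]
496 ((553.1309814453125, -178.68272399902344), (41.3035888671875, 55.520572662353516), 82.78530883789062)
[ 516.76092428 -171.73535831    7.74639594]
base centre [ 554.18696032 -179.28540862]
```

```bash
python3 -m pendant '{"slide":[[-0.1,3,0],[-0.1,3,0],[-0.1,3,0],[-0.1,3,0],[-0.1,3,0],[-0.1,3,0],[-0.1,3,0],[-0.1,3,0],[-0.1,3,0],[-0.1,3,-0.5],[-0.1,3,-0.5],[-0.1,2,-0.5]],"delta_rot":[[0,0,0.035],[0,0,0.035],[0,0,0.035],[0,0,0.035],[0,0,0.035],[0,0,0.035],[0,0,0.035],[0,0,0.035],[0,0,0.035],[0,0,0.035],[0,0,0.035],[0,0,0.035]],"fingers":[0,0,0,0,0,0,0,0,0,0,0,0]}'
python3 -m pendant '{"slide":[[0,0,0]],"delta_rot":[[0,0,0]],"fingers":[0.2]}'
python3 -c "
from h import *
d=snap('wrist','w2');f=d['frame'][:,:,::-1];s=manip.state();print(s['tcp_pos'],s['joint_positions'])"
```

```text
clock: 2.2
tcp_pos: [441.3, 158.8, 233.0]
orientation: [[0.261, 0.965, -0.0], [0.965, -0.261, 0.001], [0.0, -0.0, -1.0]]
ft_force: [0.4, -0.5, -0.6]
grip_width: 1.001
clock: 2.28
tcp_pos: [440.8, 159.5, 232.0]
orientation: [[0.259, 0.966, -0.002], [0.966, -0.259, 0.001], [-0.0, -0.002, -1.0]]
ft_force: [-0.3, -0.3, -0.5]
grip_width: 0.88
[440.90872831 157.88217057 232.42036137] [ 3.43973001e-01  1.87569048e-01 -1.04478569e-01  1.28079074e+00
 -1.88005576e-04  2.17888561e+00]
```

View pics/w2.png

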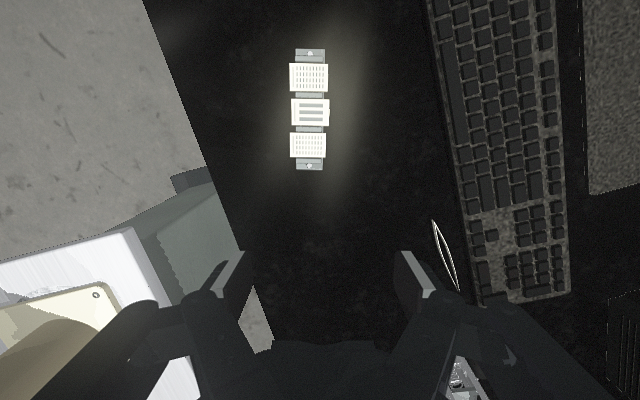

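Rack at (310,110): thin cassettes at (309,77) and (308,145), deep one (3 long windows) at (311,112) in the middle.

```bash
python3 - <<'E'
from h import *
d=dict(np.load('w2.npz'));f=d['frame'];p=pts(d)
m=np.zeros(f.shape[:2],np.uint8);m[40:180,270:350]=(f[40:180,270:350].min(2)>175)
m=cv2.morphologyEx(m,cv2.MORPH_CLOSE,np.ones((4,4)))
cs,_=cv2.findContours(m,cv2.RETR_EXTERNAL,cv2.CHAIN_APPROX_NONE)
for c in cs:
    if cv2.contourArea(c)<200: continue
    mk=np.zeros_like(m);cv2.drawContours(mk,[c],-1,1,-1)
    z=np.median(p[mk>0][:,2]); h=34 if z>31 else 28
    q=np.array([ray(d,*x[0],h)[:2] for x in c],np.float32);r=cv2.minAreaRect(q)
    print('z',round(float(z),1),r, cv2.boundingRect(c))
cv2.imwrite('pics/w2c.png',cv2.resize(f[40:180,260:360,::-1],None,fx=4.2,fy=4.2,interpolation=cv2.INTER_CUBIC))
E
```

```text
z 28.2 ((449.2838439941406, 240.60794067382812), (126.10438537597656, 44.19136047363281), 73.68866729736328) (290, 50, 41, 120)
```

View pics/w2c.png

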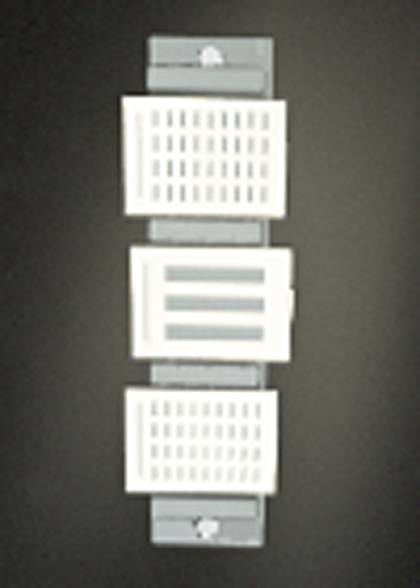

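```bash
python3 - <<'E'
from h import *
d=dict(np.load('w2.npz'));f=d['frame']
def c(x,y):return (x+.5)/4.2-.5+260,(y+.5)/4.2-.5+40
for n,h,P in [('far',28,[(122,96),(286,99),(284,216),(124,214)]),('deep',34,[(131,247),(292,248),(290,361),(133,359)]),('near',28,[(125,389),(277,391),(274,493),(126,491)]),('rack',20,[(148,37),(273,37),(267,545),(152,545)])]:
    q=np.array([ray(d,*c(*x),h)[:2] for x in P],np.float32);r=cv2.minAreaRect(q);e=q[1]-q[0]+q[2]-q[3]
    print(n,q.mean(0),np.linalg.norm(q[1]-q[0]),np.linalg.norm(q[3]-q[2]),np.linalg.norm(q[2]-q[1]),'ang',np.degrees(np.arctan2(e[1],e[0])))
E
```

```text
far [457.24545 276.96527] 41.549953 41.64359 27.585526 ang -15.892476
deep [449.51575 241.66927] 41.454853 41.517555 28.01323 ang -15.593789
near [436.61423 208.2073 ] 41.238297 41.17025 27.530325 ang -15.816516
rack [448.4671  241.77394] 32.00326 33.207882 131.001 ang -15.075212
```

```bash
python3 -m pendant '{"slide":[[-0.3,2.5,-2.5],[-0.2,2.6,-3],[0,0,-3.5],[0,0,-3.5],[0,0,-2.5],[0,0,0]],"delta_rot":[[0,0,-0.012],[0,0,0],[0,0,0],[0,0,0],[0,0,0],[0,0,0]],"fingers":[0.25,0.25,0.25,0.25,0.25,0.25]}'
python3 -c "
from h import *
d=snap('wrist','w3');s=manip.state();print(s['tcp_pos'],s['orientation'][:,1])"
```

```text
clock: 2.83
tcp_pos: [432.8, 204.8, 78.4]
orientation: [[0.277, 0.961, -0.01], [0.961, -0.277, -0.005], [-0.008, -0.008, -1.0]]
ft_force: [0.4, -0.3, -0.0]
grip_width: 0.751
[434.53037135 205.58607261  81.11159469] [ 0.96079229 -0.27722354 -0.00502801]
```

View pics/w3.png

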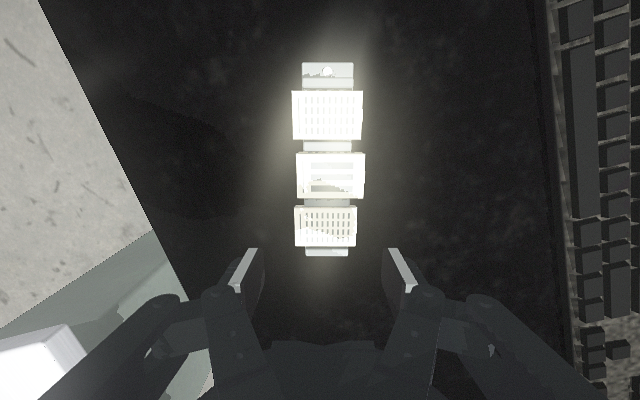

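```bash
python3 -m pendant '{"slide":[[0,0,0],[0,0,0]],"delta_rot":[[0,0,0],[0,0,0]],"fingers":[0.25,0.25]}'
python3 - <<'E'
from h import *
S=[]
d=snap('wrist','w4')
for i in range(3):
    S.append(manip.state()['tcp_pos']);manip.read_camera('side')
print(np.array(S).round(1));R=manip.state()['orientation']
f=d['frame']
m=np.zeros(f.shape[:2],np.uint8);m[40:270,270:380]=(f[40:270,270:380].min(2)>215)
m=cv2.morphologyEx(m,cv2.MORPH_CLOSE,np.ones((5,5)))
cs,_=cv2.findContours(m,cv2.RETR_EXTERNAL,cv2.CHAIN_APPROX_NONE)
for c in cs:
    if cv2.contourArea(c)<800: continue
    q=np.array([ray(d,*x[0],28)[:2] for x in c],np.float32);print(cv2.boundingRect(c),cv2.minAreaRect(q))
cv2.imwrite('pics/w4c.png',cv2.resize(f[50:270,270:380,::-1],None,fx=2.7,fy=2.7,interpolation=cv2.INTER_CUBIC))
E
```

```text
clock: 3.05
tcp_pos: [438.5, 207.9, 85.4]
orientation: [[0.277, 0.961, 0.004], [0.961, -0.277, 0.002], [0.002, 0.003, -1.0]]
ft_force: [0.1, -1.0, 0.3]
grip_width: 0.748
[[438.6 208.1  85.6]
 [438.5 208.2  85.5]
 [438.2 208.2  85.3]]
(288, 211, 60, 47) ((435.52740478515625, 205.17112731933594), (34.96281051635742, 41.40463638305664), 74.7720947265625)
(285, 74, 70, 129) ((454.9811706542969, 266.1793518066406), (80.90234375, 43.60889434814453), 75.74420166015625)
```

View pics/w4c.png

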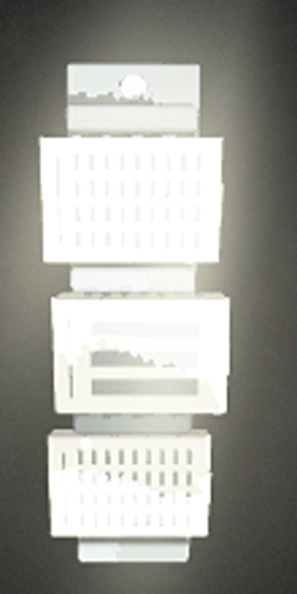

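```bash
python3 -m pendant '{"slide":[[-0.15,0,-1.5],[0,0,-1.5],[0,0,-1],[0,0,-0.5],[0,0,0],[0,0,0]],"delta_rot":[[0,0,0],[0,0,0],[0,0,0],[0,0,0],[0,0,0],[0,0,0]],"fingers":[0.25,0.25,0.25,0.25,0.25,0.25]}'
python3 - <<'E'
from h import *
for i in range(3):
    print(manip.state()['tcp_pos']);manip.read_camera('side')
E
```

```text
clock: 3.75
tcp_pos: [435.3, 207.9, 38.5]
orientation: [[0.275, 0.961, 0.0], [0.961, -0.275, -0.0], [-0.0, 0.0, -1.0]]
ft_force: [1.0, 0.4, 0.5]
grip_width: 0.75
[435.33968308 207.90384594  38.51154271]
[435.66797296 208.05954858  38.83510342]
[435.793649   208.10751882  38.99232602]
```

```bash
python3 -m pendant '{"slide":[[0,0,0],[0,0,0],[0,0,0],[0,0,0],[0,0,0],[0,0,0]],"delta_rot":[[0,0,0],[0,0,0],[0,0,0],[0,0,0],[0,0,0],[0,0,0]],"fingers":[0.4,0.5,0.6,0.6,0.6,0.6]}' 40
python3 -c "
from h import *
snap('wrist','w5')"
```

```text
clock: 4.4
tcp_pos: [435.6, 208.0, 39.1]
orientation: [[0.275, 0.961, 0.001], [0.961, -0.275, 0.0], [0.001, 0.001, -1.0]]
ft_force: [-0.8, 0.2, 5.7]
grip_width: 0.472
```

View pics/w5.png

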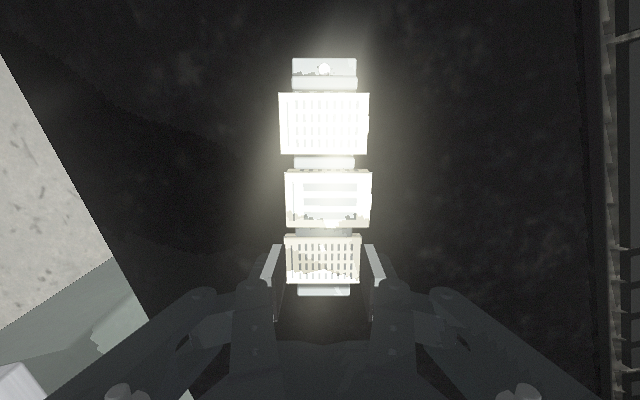

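```bash
python3 -m pendant '{"slide":[[0,0,0.3],[0,0,0.7],[0,0,1.5],[0,0,1.5],[0,0,1],[0,0,0]],"delta_rot":[[0,0,0],[0,0,0],[0,0,0],[0,0,0],[0,0,0],[0,0,0]],"fingers":[0.6,0.6,0.6,0.6,0.6,0.6]}'
python3 -c "
from h import *
snap('wrist','w6')"
```

```text
clock: 4.95
tcp_pos: [436.8, 208.6, 90.7]
orientation: [[0.275, 0.961, 0.004], [0.961, -0.275, 0.002], [0.003, 0.003, -1.0]]
ft_force: [-0.3, -0.5, 0.1]
grip_width: 0.47
```

View pics/w6.png

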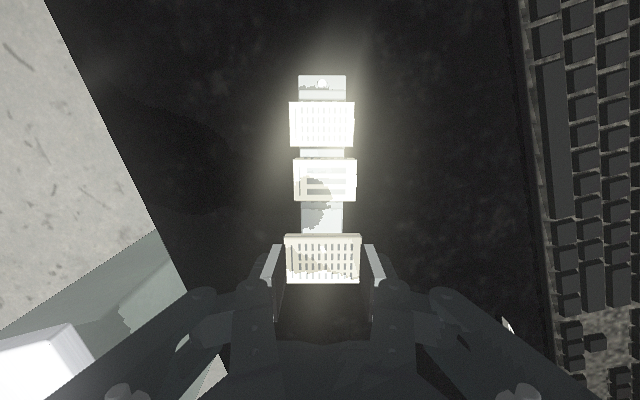

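```bash
python3 -m pendant '{"slide":[[0.2,-1.5,0],[0.2,-2.5,0],[0.2,-3,0],[0.2,-3,0],[0.2,-3,-1],[0.2,-3,-1.5],[0.2,-1.8,-1.5],[0.1,-1,-1],[0,0,-0.5],[0,0,0],[0,0,0],[0,0,0]],"delta_rot":[[0,0,0.02],[0,0,0.03],[0,0,0.03],[0,0,0.03],[0,0,0.02],[0,0,0.02],[0,0,0],[0,0,0],[0,0,0],[0,0,0],[0,0,0],[0,0,0]],"fingers":[0.6,0.6,0.6,0.6,0.6,0.6,0.6,0.6,0.6,0.6,0.6,0.6]}'
python3 - <<'E'
from h import *
for i in range(3):
    s=manip.state();print(s['tcp_pos'],s['ft_force']);manip.read_camera('side')
E
```

```text
clock: 6.0
tcp_pos: [450.5, 20.7, 33.6]
orientation: [[0.127, 0.992, 0.001], [0.992, -0.127, 0.0], [0.0, 0.001, -1.0]]
ft_force: [0.2, -0.0, -1.2]
grip_width: 0.473
[450.50716558  20.67478059  33.64657311] [ 0.23574193 -0.00258474 -1.2393692 ]
[450.66307734  20.70858888  33.81832205] [-0.19119295  0.77287039  0.52953779]
[450.73850102  20.72128899  33.91222345] [ 0.46337865  1.19200615 -0.29392852]
```

```bash
python3 -m pendant '{"slide":[[0,0,-0.5],[0,0,-0.4],[0,0,-0.3],[0,0,0],[0,0,0],[0,0,-0.1],[0,0,-0.1],[0,0,-0.1],[0,0,0]],"delta_rot":[[0,0,0],[0,0,0],[0,0,0],[0,0,0],[0,0,0],[0,0,0],[0,0,0],[0,0,0],[0,0,0]],"fingers":[0.6,0.6,0.6,0.6,0.6,0.6,0.6,0.6,0.6]}'
python3 - <<'E'
from h import *
for i in range(2):
    s=manip.state();print(s['tcp_pos'],s['ft_force']);manip.read_camera('side')
E
```

```text
clock: 6.9
tcp_pos: [450.4, 19.8, 19.1]
orientation: [[0.129, 0.992, 0.001], [0.992, -0.129, 0.0], [0.0, 0.001, -1.0]]
ft_force: [-2.8, -0.1, 6.9]
grip_width: 0.475
[450.37241941  19.77274803  19.08185986] [-2.81296198 -0.10768572  6.9183476 ]
[450.37067723  19.78054714  19.07210392] [-1.46779998  0.17603905  6.74408486]
```

```bash
python3 -m pendant '{"slide":[[0,0,0],[0,0,0],[0,0,0],[0,0,0.5],[0,0,2],[0,0,2],[0,0,1]],"delta_rot":[[0,0,0],[0,0,0],[0,0,0],[0,0,0],[0,0,0],[0,0,0],[0,0,0.05]],"fingers":[0.4,0.25,0.25,0.25,0.25,0.25,0.25]}'
python3 -m pendant '{"slide":[[0,0,0],[0,0,0],[0,0,0],[0,0,0],[0,0,0],[0,0,0],[0,0,0],[0,0,0],[0,0,0],[0,0,0],[0,0,0],[0,0,0]],"delta_rot":[[0,0,0.12],[0,0,0.12],[0,0,0.12],[0,0,0.12],[0,0,0.12],[0,0,0.12],[0,0,0.12],[0,0,0.12],[0,0,0.12],[0,0,0.12],[0,0,0.12],[0,0,0.12]],"fingers":[0.4,0.4,0.4,0.4,0.4,0.4,0.4,0.4,0.4,0.4,0.4,0.4]}'
python3 -m pendant '{"slide":[[0,0,0],[0,0,0],[0,0,0]],"delta_rot":[[0,0,0.08],[0,0,0],[0,0,0]],"fingers":[0.4,0.4,0.4]}'
python3 - <<'E'
from h import *
d=snap('wrist','w7')
E
```

```text
clock: 7.58
tcp_pos: [451.1, 19.9, 75.3]
orientation: [[0.078, 0.997, 0.002], [0.997, -0.078, 0.0], [0.0, 0.002, -1.0]]
ft_force: [0.9, -0.9, -0.5]
grip_width: 0.75
clock: 8.58
tcp_pos: [450.2, 19.8, 73.5]
orientation: [[-0.979, 0.202, 0.0], [0.202, 0.979, 0.0], [-0.0, 0.0, -1.0]]
ft_force: [-0.6, 0.1, -0.7]
grip_width: 0.598
clock: 8.83
tcp_pos: [450.2, 19.8, 73.5]
orientation: [[-0.991, 0.132, 0.0], [0.132, 0.991, -0.0], [-0.0, 0.0, -1.0]]
ft_force: [0.4, 0.1, -0.2]
grip_width: 0.598
```

View pics/w7.png

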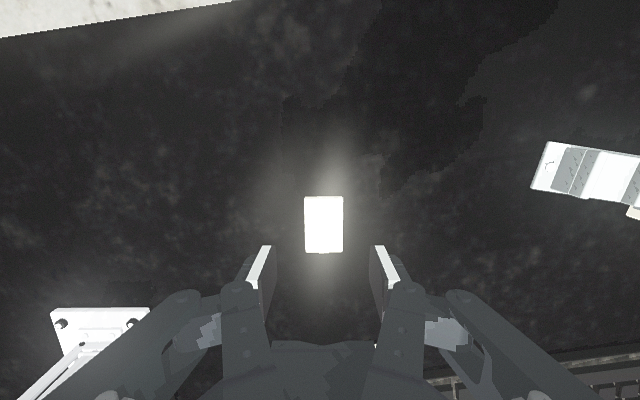

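```bash
cat > cas.py <<'E'
from h import *
def cas(tag,h=8,box=(100,290,230,430)):
    d=dict(np.load(tag+'.npz'));f=d['frame'];a,b,c0,c1=box
    m=np.zeros(f.shape[:2],np.uint8);m[a:b,c0:c1]=f[a:b,c0:c1].min(2)>200
    cs,_=cv2.findContours(m,cv2.RETR_EXTERNAL,cv2.CHAIN_APPROX_NONE);c=max(cs,key=cv2.contourArea)
    q=np.array([ray(d,*x[0],h)[:2] for x in c],np.float32);print(cv2.boundingRect(c),cv2.minAreaRect(q))
E
python3 -c "
from cas import *
cas('w7');print(manip.state()['tcp_pos'])"
```

```text
(304, 196, 39, 58) ((450.9294128417969, 19.923410415649414), (27.7158203125, 44.530521392822266), 83.315185546875)
[450.20499098  19.82427514  73.45116949]
```

```bash
python3 -m pendant '{"slide":[[0.05,0,-2],[0,0,-2],[0,0,-1],[0,0,-0.5],[0,0,0],[0,0,0]],"delta_rot":[[0,0,0],[0,0,0],[0,0,0],[0,0,0],[0,0,0],[0,0,0]],"fingers":[0.4,0.4,0.4,0.4,0.4,0.4]}' 40
python3 -m pendant '{"slide":[[0,0,0],[0,0,0],[0,0,0],[0,0,0],[0,0,0],[0,0,0]],"delta_rot":[[0,0,0],[0,0,0],[0,0,0],[0,0,0],[0,0,0],[0,0,0]],"fingers":[0.5,0.6,0.7,0.8,0.8,0.8]}' 60
python3 -m pendant '{"slide":[[0,0,0.3],[0,0,0.7],[0,0,2],[0,0,3],[0,0,3],[0,0,2],[0,0,0],[0,0,0]],"delta_rot":[[0,0,0],[0,0,0],[0,0,0],[0,0,0],[0,0,0],[0,0,0],[0,0,0],[0,0,0]],"fingers":[0.8,0.8,0.8,0.8,0.8,0.8,0.8,0.8]}' 80
python3 - <<'E'
from h import *
d=snap('wrist','w8');d=snap('side','s8');f=d['frame'][:,:,::-1]
print(manip.state()['tcp_pos'])
E
```

```text
clock: 9.38
tcp_pos: [450.8, 19.8, 18.5]
orientation: [[-0.992, 0.13, -0.0], [0.13, 0.992, -0.0], [0.0, -0.0, -1.0]]
ft_force: [0.6, -0.9, 0.8]
grip_width: 0.595
clock: 9.88
tcp_pos: [451.5, 19.9, 19.4]
orientation: [[-0.992, 0.13, 0.002], [0.13, 0.992, 0.0], [-0.002, 0.0, -1.0]]
ft_force: [-1.0, -0.1, 5.2]
grip_width: 0.301
clock: 10.55
tcp_pos: [451.8, 19.9, 129.9]
orientation: [[-0.992, 0.129, 0.004], [0.129, 0.992, 0.0], [-0.004, 0.001, -1.0]]
ft_force: [0.0, 0.0, -0.2]
grip_width: 0.289
[449.85676323  19.77512989 127.65227827]
```

View pics/w8.png

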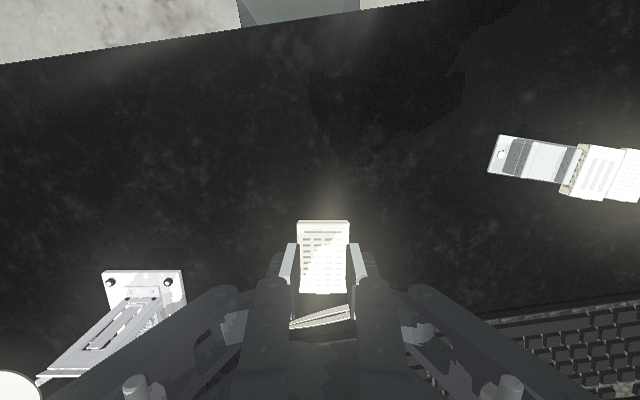

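View pics/s8.png

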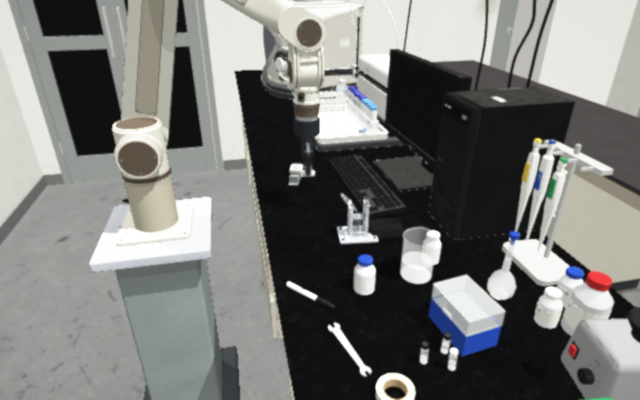

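Cassette held by its long sides at (323,257); magazine at (140,310). Check pose in the tool.

```bash
cat > held.py <<'E'
from h import *
def held(tag):
    d=dict(np.load(tag+'.npz'));f=d['frame'];p=pts(d);s=manip.state()
    m=np.zeros(f.shape[:2],np.uint8);m[215:300,297:352]=1
    P=p[m>0];L=(P-s['tcp_pos'])@s['orientation']
    L=L[(L[:,2]>-5)&(L[:,2]<17)&(abs(L[:,1])<13)]
    print(len(L),L.min(0).round(1),L.max(0).round(1))
    A=np.c_[L[:,:2],np.ones(len(L))];k=np.linalg.lstsq(A,L[:,2],rcond=None)[0]
    for _ in range(3):
        r=abs(A@k-L[:,2])<1.5;k=np.linalg.lstsq(A[r],L[r,2],rcond=None)[0]
    I=L[r];print('plane tilt x,y deg',np.degrees(k[:2]),'lid z',k[2],'x range',np.percentile(I[:,0],[1,99]),r.mean())
E
python3 -c "
from held import *
held('w8')"
```

```text
3638 [-23.7 -13.   -4.9] [19.8 13.  17. ]
plane tilt x,y deg [ 0.38944624 -0.13443976] lid z 9.590708772865474 x range [-22.40212063  19.10058757] 0.8922484881803189
```

```bash
python3 -m pendant '{"slide":[[0.5,-1,0.7],[1,-2,0.7],[1.3,-2.6,0.3],[1.5,-2.8,0],[1.5,-2.8,0],[1.5,-2.8,0],[1.3,-2.6,0],[1,-2,0],[0.6,-1.2,0],[0,0,0],[0,0,0],[0,0,0]],"delta_rot":[[0,0,0],[0,0,0],[0,0,0],[0,0,0],[0,0,0],[0,0,0],[0,0,0],[0,0,0],[0,0,0],[0,0,0],[0,0,0],[0,0,0]],"fingers":[0.8,0.8,0.8,0.8,0.8,0.8,0.8,0.8,0.8,0.8,0.8,0.8]}'
python3 - <<'E'
from h import *
d=snap('wrist','w9');snap('side','s9')
for i in range(3):
    s=manip.state();print(s['tcp_pos'],s['ft_force']);manip.read_camera('side')
E
```

```text
clock: 11.65
tcp_pos: [551.7, -178.0, 144.3]
orientation: [[-0.992, 0.13, -0.002], [0.13, 0.992, 0.001], [0.003, 0.001, -1.0]]
ft_force: [-0.6, 0.0, 0.1]
grip_width: 0.293
[ 552.00616384 -177.35142304  144.93029852] [-0.20597388  0.09739899  0.08944498]
[ 552.19115376 -177.29996117  145.16293377] [-0.22684524  0.75002489 -0.92618318]
[ 552.35700763 -177.32461618  145.3647177 ] [ 0.22435863 -0.0024113  -0.59084134]
```

View pics/w9.png

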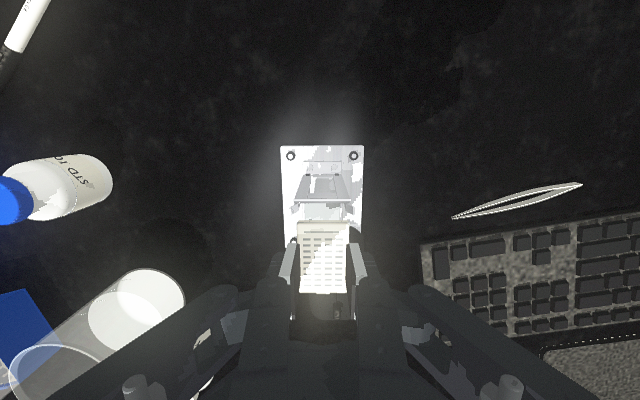

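```bash
python3 - <<'E'
from h import *
d=dict(np.load('w9.npz'));f=d['frame'][:,:,::-1]
print(ray(d,281,147,8),ray(d,364,147,8))
cv2.imwrite('pics/w9c.png',cv2.resize(f[135:305,265:380],None,fx=3.5,fy=3.5,interpolation=cv2.INTER_CUBIC))
E
```

```text
[ 498.10252088 -209.50217356    8.        ] [ 508.09079296 -133.85419376    8.        ]
```

View pics/w9c.png

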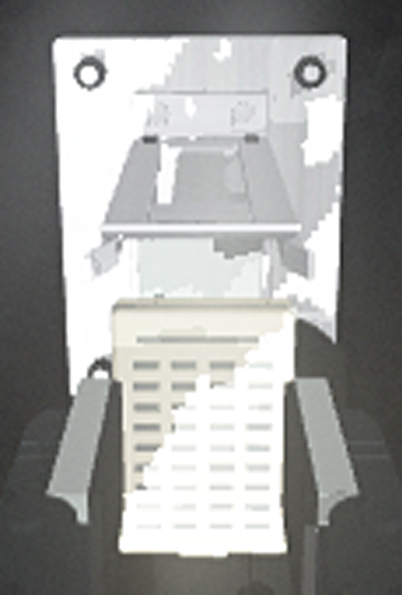

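```bash
python3 -m pendant '{"slide":[[0.05,-0.1,-0.8],[0,0,-1],[0,0,-0.6],[0,0,-0.4],[0,0,-0.4],[0,0,-0.4],[0,0,-0.4],[0,0,-0.4],[0,0,-0.2],[0,0,0]],"delta_rot":[[0,0,0],[0,0,0],[0,0,0],[0,0,0],[0,0,0],[0,0,0],[0,0,0],[0,0,0],[0,0,0],[0,0,0]],"fingers":[0.8,0.8,0.8,0.8,0.8,0.8,0.8,0.8,0.8,0.8]}'
python3 - <<'E'
from h import *
d=snap('wrist','w10')
for i in range(2):
    s=manip.state();print(s['tcp_pos'],s['ft_force'],s['wrist_torque']);manip.read_camera('side')
E
```

```text
clock: 12.73
tcp_pos: [552.8, -179.1, 98.7]
orientation: [[-0.992, 0.13, -0.001], [0.129, 0.992, 0.0], [0.001, 0.0, -1.0]]
ft_force: [-0.5, 0.3, -0.3]
grip_width: 0.291
[ 553.04345715 -179.15446251   99.08218164] [ 0.42928121 -0.36229466 -0.80590942] [-0.00653657 -0.03808607 -0.0156577 ]
[ 553.24623554 -179.21648517   99.37091428] [ 0.16257518  0.72111121 -0.67403888] [0.0021036  0.00888702 0.00703424]
```

View pics/w10.png

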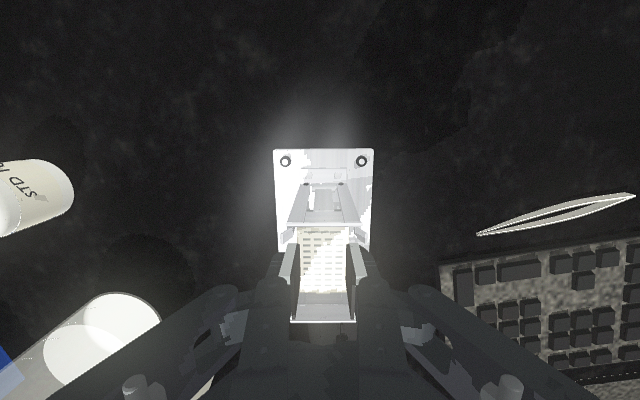

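```bash
python3 -m pendant '{"slide":[[0,0,-0.4],[0,0,-0.4],[0,0,-0.3],[0,0,-0.3],[0,0,-0.2],[0,0,-0.2],[0,0,0]],"delta_rot":[[0,0,0],[0,0,0],[0,0,0],[0,0,0],[0,0,0],[0,0,0],[0,0,0]],"fingers":[0.8,0.8,0.8,0.8,0.8,0.8,0.8]}' 100
python3 -m pendant '{"slide":[[0,0,-0.3],[0,0,-0.3],[0,0,-0.3],[0,0,-0.2],[0,0,0]],"delta_rot":[[0,0,0],[0,0,0],[0,0,0],[0,0,0],[0,0,0]],"fingers":[0.8,0.8,0.8,0.8,0.8]}' 100
python3 - <<'E'
from h import *
d=snap('wrist','w11')
for i in range(2):
    s=manip.state();print(s['tcp_pos'],s['ft_force'],s['wrist_torque']);manip.read_camera('side')
E
```

```text
clock: 13.47
tcp_pos: [553.3, -179.6, 81.7]
orientation: [[-0.992, 0.13, 0.001], [0.13, 0.992, -0.001], [-0.001, -0.001, -1.0]]
ft_force: [-0.3, -1.1, 3.5]
grip_width: 0.286
clock: 13.88
tcp_pos: [553.5, -179.5, 69.9]
orientation: [[-0.992, 0.13, 0.0], [0.13, 0.992, -0.001], [-0.001, -0.001, -1.0]]
ft_force: [1.0, -2.1, 3.1]
grip_width: 0.283
[ 553.46381679 -179.50420386   70.10129961] [ 0.37789473 -1.76433244  2.8834843 ] [-0.40233592 -0.08512524 -0.01568479]
[ 553.4892218  -179.48808525   70.24693201] [ 0.41284154 -1.43312452  3.28917142] [-0.42599116 -0.07951524 -0.00407386]
```

View pics/w11.png

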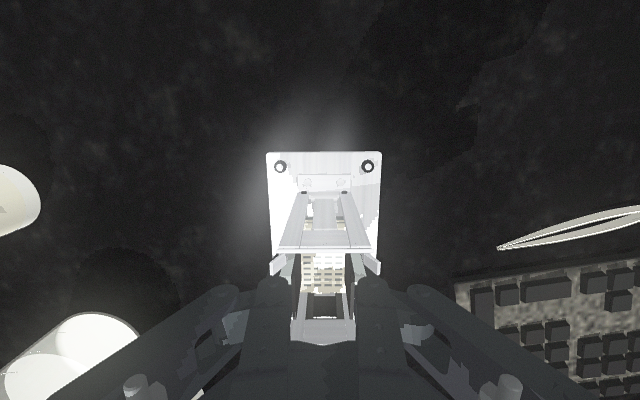

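```bash
python3 -m pendant '{"slide":[[0,0.05,0.2],[0,0,0.2],[0,0,0]],"delta_rot":[[0,0,0],[0,0,0],[0,0,0]],"fingers":[0.8,0.8,0.8]}'
python3 -m pendant '{"slide":[[0,0,0],[0,0,0],[0,0,0],[0,0,0]],"delta_rot":[[0,0,0],[0,0,0],[0,0,0],[0,0,0]],"fingers":[0.6,0.5,0.45,0.45]}' 40
python3 -m pendant '{"slide":[[0,0,0.5],[0,0,1.5],[0,0,2.5],[0,0,3],[0,0,2],[0,0,0]],"delta_rot":[[0,0,0],[0,0,0],[0,0,0],[0,0,0],[0,0,0],[0,0,0]],"fingers":[0.45,0.45,0.45,0.45,0.45,0.45]}'
python3 - <<'E'
from h import *
d=snap('wrist','w12');p=pts(d)
f=d['frame'][:,:,::-1]
cv2.imwrite('pics/w12c.png',cv2.resize(f[135:305,265:380],None,fx=3.5,fy=3.5,interpolation=cv2.INTER_CUBIC))
print(p[190:300:6,300:350:6,2].round(0).astype(int))
E
```

```text
clock: 14.28
tcp_pos: [553.2, -178.6, 74.8]
orientation: [[-0.992, 0.129, 0.0], [0.129, 0.992, -0.0], [-0.0, -0.0, -1.0]]
ft_force: [-0.7, -1.5, 2.6]
grip_width: 0.283
clock: 14.62
tcp_pos: [552.7, -178.2, 73.8]
orientation: [[-0.992, 0.129, -0.001], [0.129, 0.992, 0.001], [0.001, 0.001, -1.0]]
ft_force: [-0.5, 0.1, 0.1]
grip_width: 0.547
clock: 15.12
tcp_pos: [556.1, -179.5, 175.0]
orientation: [[-0.992, 0.129, 0.009], [0.129, 0.992, -0.003], [-0.01, -0.002, -1.0]]
ft_force: [1.9, 0.2, 0.8]
grip_width: 0.544
[[ 98  21  65  66  66  64  64   7 101]
 [  7  22  66  65  65  64  63   7   8]
 [  8  22  64  65  65  65  65   6   8]
 [  9  32  64  65  65  65  65   7   7]
 [  8  50  65  66  65  65  65  51  20]
 [  8  65  64  64  65  65  65  66  30]
 [ 12  68  66  71  71  71  67  80  31]
 [ -1  79  79  80  80  79  80  85  33]
 [100  92  92  92  92  93  92  92 102]
 [  0  99  99 100 100  98 100 100  32]
 [  1  -1  28  32  32  32  32  33  32]
 [  0   0  28  34  31  32  32  32  33]
 [ -1  -2  27  34  30  30  32  32  33]
 [  0  -1  24  32  30  30  30  31  30]
 [  0   1  22  30  30  31  34  31  29]
 [  1   0  21  30  30  31  35  30  30]
 [  0   0  -1  28  29  29  37  29  30]
 [ -1   0   0  27  28 300  39  29  29]
 [ -1   0  -1   0   0  -1  34   1   1]]
```

View pics/w12c.png

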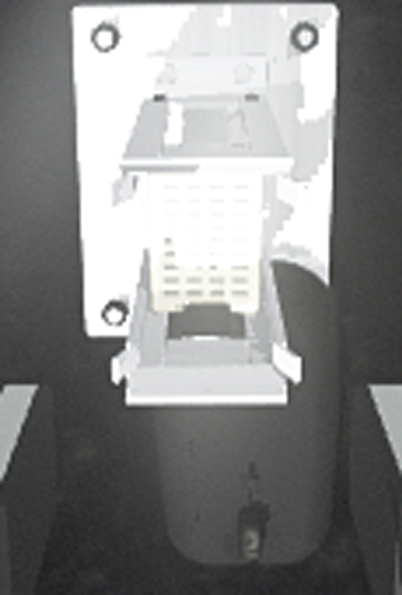

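```bash
python3 -m pendant '{"slide":[[-0.4,1.9,0],[-0.4,1.9,0],[-0.4,1.9,0],[-0.4,1.9,0],[-0.4,1.9,0],[-0.4,1.9,0],[-0.4,1.9,0],[-0.4,1.9,0],[-0.4,1.9,0],[-0.4,1.9,0],[-0.4,1.9,0],[-0.4,1.9,0]],"delta_rot":[[0,0,-0.0716],[0,0,-0.0716],[0,0,-0.0716],[0,0,-0.0716],[0,0,-0.0716],[0,0,-0.0716],[0,0,-0.0716],[0,0,-0.0716],[0,0,-0.0716],[0,0,-0.0716],[0,0,-0.0716],[0,0,-0.0716]],"fingers":[0.25,0.25,0.25,0.25,0.25,0.25,0.25,0.25,0.25,0.25,0.25,0.25]}'
python3 -m pendant '{"slide":[[-0.4,1.9,0],[-0.4,1.9,0],[-0.4,1.9,0],[-0.4,1.9,-0.5],[-0.4,1.9,-1],[-0.4,1.9,-1],[-0.4,1.9,-1],[-0.4,1.9,-1],[-0.4,1.9,-1],[-0.4,1.9,-1],[-0.4,1.9,-1],[-0.4,1.9,-1]],"delta_rot":[[0,0,-0.0716],[0,0,-0.0716],[0,0,-0.0716],[0,0,-0.0716],[0,0,-0.0716],[0,0,-0.0716],[0,0,-0.0716],[0,0,-0.0716],[0,0,-0.0716],[0,0,-0.0716],[0,0,-0.0716],[0,0,-0.0716]],"fingers":[0.25,0.25,0.25,0.25,0.25,0.25,0.25,0.25,0.25,0.25,0.25,0.25]}'
python3 -m pendant '{"slide":[[0,0,0],[0,0,0],[0,0,0]],"delta_rot":[[0,0,0],[0,0,0],[0,0,0]],"fingers":[0.25,0.25,0.25]}'
python3 - <<'E'
from h import *
d=snap('wrist','w13')
for i in range(3):
    s=manip.state();print(s['tcp_pos']);manip.read_camera('side')
E
```

```text
clock: 16.17
tcp_pos: [503.8, 50.2, 168.0]
orientation: [[-0.547, 0.837, -0.003], [0.837, 0.547, -0.0], [0.001, -0.002, -1.0]]
ft_force: [-0.0, 0.4, 0.0]
grip_width: 0.753
clock: 17.17
tcp_pos: [455.8, 277.7, 82.5]
orientation: [[0.277, 0.961, -0.002], [0.961, -0.277, -0.001], [-0.002, -0.002, -1.0]]
ft_force: [-0.6, 0.1, -0.0]
grip_width: 0.752
clock: 17.42
tcp_pos: [456.6, 276.7, 83.7]
orientation: [[0.273, 0.962, -0.001], [0.962, -0.273, -0.001], [-0.002, -0.001, -1.0]]
ft_force: [0.0, -0.4, 0.2]
grip_width: 0.746
[457.06845918 276.56474392  84.13231402]
[457.36833135 276.56166691  84.4625667 ]
[457.57869533 276.57056044  84.66828198]
```

View pics/w13.png

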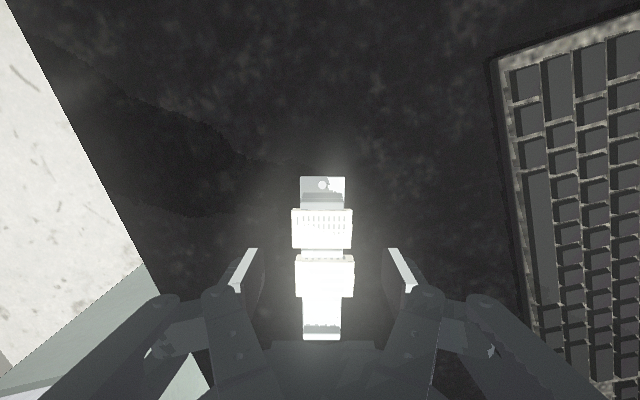

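```bash
python3 -m pendant '{"slide":[[0,0,-1.5],[0,0,-1.5],[0,0,-1],[0,0,-0.6],[0,0,0],[0,0,0]],"delta_rot":[[0,0,0],[0,0,0],[0,0,0],[0,0,0],[0,0,0],[0,0,0]],"fingers":[0.25,0.25,0.25,0.25,0.25,0.25]}'
python3 -m pendant '{"slide":[[0,0,0],[0,0,0],[0,0,0],[0,0,0],[0,0,0],[0,0,0]],"delta_rot":[[0,0,0],[0,0,0],[0,0,0],[0,0,0],[0,0,0],[0,0,0]],"fingers":[0.4,0.5,0.6,0.6,0.6,0.6]}' 40
python3 -m pendant '{"slide":[[0,0,0.3],[0,0,0.7],[0,0,1.5],[0,0,1.5],[0,0,1],[0,0,0]],"delta_rot":[[0,0,0],[0,0,0],[0,0,0],[0,0,0],[0,0,0],[0,0,0]],"fingers":[0.6,0.6,0.6,0.6,0.6,0.6]}'
python3 -c "
from h import *
snap('wrist','w14')"
```

```text
clock: 18.12
tcp_pos: [457.2, 277.1, 38.3]
orientation: [[0.274, 0.962, -0.0], [0.962, -0.274, -0.0], [-0.0, -0.0, -1.0]]
ft_force: [0.3, 0.4, 0.6]
grip_width: 0.749
clock: 18.62
tcp_pos: [457.9, 277.8, 39.4]
orientation: [[0.274, 0.962, 0.002], [0.962, -0.274, 0.001], [0.002, 0.001, -1.0]]
ft_force: [-0.4, -1.3, 5.3]
grip_width: 0.474
clock: 19.12
tcp_pos: [458.7, 278.3, 90.9]
orientation: [[0.274, 0.962, 0.004], [0.962, -0.274, 0.002], [0.003, 0.003, -1.0]]
ft_force: [-0.6, 0.2, 0.6]
grip_width: 0.47
```

View pics/w14.png

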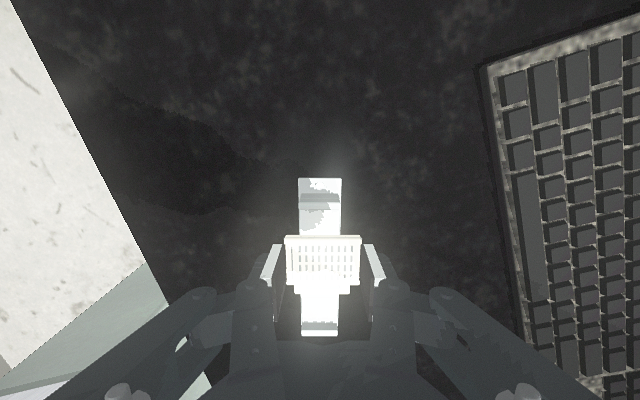

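```bash
python3 -m pendant '{"slide":[[-0.1,-1.5,0],[-0.1,-2.5,0],[-0.1,-3.2,0],[-0.1,-3.2,0],[-0.1,-3.2,0],[-0.1,-3.2,0],[-0.1,-3.2,-1.5],[0,-2.7,-1.5],[0,-2,-1.5],[0,-1,-1],[0,0,0],[0,0,0]],"delta_rot":[[0,0,0.02],[0,0,0.03],[0,0,0.03],[0,0,0.03],[0,0,0.02],[0,0,0.02],[0,0,0],[0,0,0],[0,0,0],[0,0,0],[0,0,0],[0,0,0]],"fingers":[0.6,0.6,0.6,0.6,0.6,0.6,0.6,0.6,0.6,0.6,0.6,0.6]}'
python3 -m pendant '{"slide":[[0,0,-0.5],[0,0,-0.4],[0,0,-0.3],[0,0,0],[0,0,0],[0,0,-0.1],[0,0,-0.1],[0,0,-0.05],[0,0,0]],"delta_rot":[[0,0,0],[0,0,0],[0,0,0],[0,0,0],[0,0,0],[0,0,0],[0,0,0],[0,0,0],[0,0,0]],"fingers":[0.6,0.6,0.6,0.6,0.6,0.6,0.6,0.6,0.6]}'
```

```text
clock: 20.17
tcp_pos: [449.1, 20.0, 32.4]
orientation: [[0.129, 0.992, -0.003], [0.992, -0.129, 0.0], [-0.0, -0.003, -1.0]]
ft_force: [-0.2, -0.3, -0.3]
grip_width: 0.469
clock: 20.92
tcp_pos: [450.5, 20.5, 19.4]
orientation: [[0.127, 0.992, 0.001], [0.992, -0.127, 0.0], [0.001, 0.001, -1.0]]
ft_force: [-1.0, 0.4, 4.6]
grip_width: 0.469
```

```bash
python3 -m pendant '{"slide":[[0,0,0],[0,0,0],[0,0,0],[0,0,0.5],[0,0,2],[0,0,2],[0,0,1]],"delta_rot":[[0,0,0],[0,0,0],[0,0,0],[0,0,0],[0,0,0],[0,0,0],[0,0,0.05]],"fingers":[0.4,0.25,0.25,0.25,0.25,0.25,0.25]}'
python3 -m pendant '{"slide":[[0,0,0],[0,0,0],[0,0,0],[0,0,0],[0,0,0],[0,0,0],[0,0,0],[0,0,0],[0,0,0],[0,0,0],[0,0,0],[0,0,0]],"delta_rot":[[0,0,0.12],[0,0,0.12],[0,0,0.12],[0,0,0.12],[0,0,0.12],[0,0,0.12],[0,0,0.12],[0,0,0.12],[0,0,0.12],[0,0,0.12],[0,0,0.12],[0,0,0.12]],"fingers":[0.4,0.4,0.4,0.4,0.4,0.4,0.4,0.4,0.4,0.4,0.4,0.4]}'
python3 -m pendant '{"slide":[[0,0,0],[0,0,0],[0,0,0]],"delta_rot":[[0,0,0.08],[0,0,0],[0,0,0]],"fingers":[0.4,0.4,0.4]}'
python3 -c "
from cas import *
d=snap('wrist','w15');cas('w15');print(manip.state()['tcp_pos'])"
```

```text
clock: 21.5
tcp_pos: [451.1, 20.3, 75.8]
orientation: [[0.077, 0.997, 0.002], [0.997, -0.077, 0.0], [0.0, 0.002, -1.0]]
ft_force: [1.4, 0.2, 0.7]
grip_width: 0.747
clock: 22.5
tcp_pos: [450.1, 20.3, 74.1]
orientation: [[-0.98, 0.201, 0.0], [0.201, 0.98, -0.0], [-0.0, -0.0, -1.0]]
ft_force: [0.2, -0.1, -0.3]
grip_width: 0.6
clock: 22.75
tcp_pos: [450.2, 20.3, 74.0]
orientation: [[-0.992, 0.13, 0.0], [0.13, 0.992, -0.0], [-0.0, -0.0, -1.0]]
ft_force: [-0.2, 0.8, -0.7]
grip_width: 0.599
(303, 196, 39, 57) ((450.6617431640625, 19.61669158935547), (27.948457717895508, 43.75957489013672), 82.4561996459961)
[450.17920753  20.29287971  73.95547052]
```

View pics/w15.png

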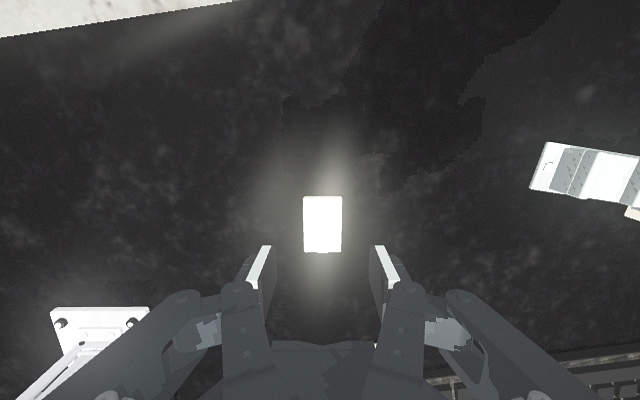

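```bash
python3 -m pendant '{"slide":[[0.1,-0.05,-2],[0,0,-2],[0,0,-1],[0,0,-0.55],[0,0,0],[0,0,0]],"delta_rot":[[0,0,0],[0,0,0],[0,0,0],[0,0,0],[0,0,0],[0,0,0]],"fingers":[0.4,0.4,0.4,0.4,0.4,0.4]}' 40
python3 -m pendant '{"slide":[[0,0,0],[0,0,0],[0,0,0],[0,0,0],[0,0,0],[0,0,0]],"delta_rot":[[0,0,0],[0,0,0],[0,0,0],[0,0,0],[0,0,0],[0,0,0]],"fingers":[0.5,0.6,0.7,0.8,0.8,0.8]}' 60
python3 -m pendant '{"slide":[[0,0,0.3],[0,0,0.7],[0,0,2],[0,0,3],[0,0,3],[0,0,2],[0,0,0],[0,0,0]],"delta_rot":[[0,0,0],[0,0,0],[0,0,0],[0,0,0],[0,0,0],[0,0,0],[0,0,0],[0,0,0]],"fingers":[0.8,0.8,0.8,0.8,0.8,0.8,0.8,0.8]}' 100
python3 -c "
from held import *
snap('wrist','w16');held('w16')"
```

```text
clock: 23.3
tcp_pos: [451.3, 19.8, 18.4]
orientation: [[-0.992, 0.128, -0.0], [0.128, 0.992, -0.0], [0.0, -0.0, -1.0]]
ft_force: [0.5, -0.5, -0.8]
grip_width: 0.598
clock: 23.8
tcp_pos: [452.0, 19.9, 19.4]
orientation: [[-0.992, 0.128, 0.002], [0.128, 0.992, 0.0], [-0.002, 0.0, -1.0]]
ft_force: [-1.2, -0.5, 6.1]
grip_width: 0.304
clock: 24.47
tcp_pos: [452.2, 19.9, 129.9]
orientation: [[-0.992, 0.128, 0.004], [0.128, 0.992, 0.0], [-0.004, 0.001, -1.0]]
ft_force: [-1.0, -1.0, -0.4]
grip_width: 0.283
3594 [-21.9 -13.   -5. ] [20.7 13.  17. ]
plane tilt x,y deg [0.1820152  0.00632768] lid z 10.565135242786614 x range [-21.00939275  20.10244497] 0.8797996661101837
```

View pics/w16.png

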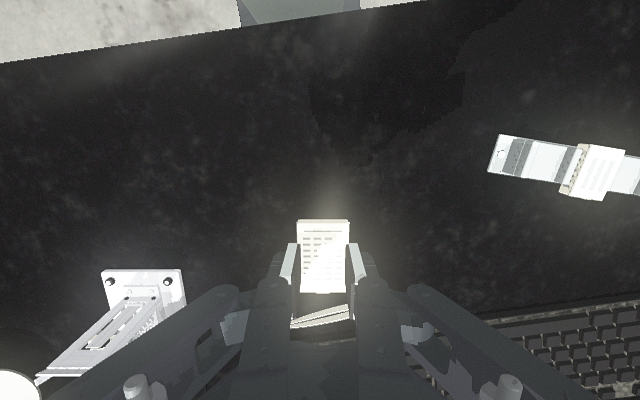

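```bash
python3 -m pendant '{"slide":[[0.5,-1,0.7],[1,-2,0.7],[1.3,-2.6,0.3],[1.5,-2.8,0],[1.5,-2.8,0],[1.5,-2.8,0],[1.3,-2.6,0],[1,-2,0],[0.6,-1.2,0],[0,0,0],[0,0,0],[0,0,0]],"delta_rot":[[0,0,0],[0,0,0],[0,0,0],[0,0,0],[0,0,0],[0,0,0],[0,0,0],[0,0,0],[0,0,0],[0,0,0],[0,0,0],[0,0,0]],"fingers":[0.8,0.8,0.8,0.8,0.8,0.8,0.8,0.8,0.8,0.8,0.8,0.8]}'
python3 - <<'E'
from h import *
d=snap('wrist','w17');f=d['frame'][:,:,::-1]
for i in range(3):
    s=manip.state();print(s['tcp_pos']);manip.read_camera('side')
cv2.imwrite('pics/w17c.png',cv2.resize(f[135:305,265:380],None,fx=3.5,fy=3.5,interpolation=cv2.INTER_CUBIC))
E
```

```text
clock: 25.52
tcp_pos: [552.1, -177.9, 144.2]
orientation: [[-0.992, 0.128, -0.003], [0.128, 0.992, 0.001], [0.003, 0.001, -1.0]]
ft_force: [-0.1, -0.2, -0.4]
grip_width: 0.278
[ 552.23897091 -177.53635299  144.5247904 ]
[ 552.41470846 -177.37332825  144.85261482]
[ 552.62448975 -177.28743193  145.09835608]
```

View pics/w17c.png

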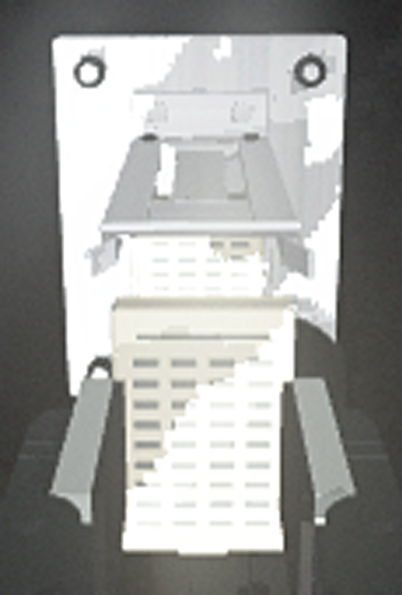

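```bash
python3 -m pendant '{"slide":[[0.05,-0.05,-0.8],[0,0,-1],[0,0,-0.6],[0,0,-0.4],[0,0,-0.4],[0,0,-0.4],[0,0,-0.4],[0,0,-0.4],[0,0,-0.2],[0,0,0]],"delta_rot":[[0,0,0],[0,0,0],[0,0,0],[0,0,0],[0,0,0],[0,0,0],[0,0,0],[0,0,0],[0,0,0],[0,0,0]],"fingers":[0.8,0.8,0.8,0.8,0.8,0.8,0.8,0.8,0.8,0.8]}'
python3 -m pendant '{"slide":[[0,0,-0.4],[0,0,-0.4],[0,0,-0.3],[0,0,-0.3],[0,0,-0.2],[0,0,-0.2],[0,0,0]],"delta_rot":[[0,0,0],[0,0,0],[0,0,0],[0,0,0],[0,0,0],[0,0,0],[0,0,0]],"fingers":[0.8,0.8,0.8,0.8,0.8,0.8,0.8]}' 100
python3 -m pendant '{"slide":[[0,0,-0.3],[0,0,-0.3],[0,0,-0.3],[0,0,-0.2],[0,0,-0.1],[0,0,0]],"delta_rot":[[0,0,0],[0,0,0],[0,0,0],[0,0,0],[0,0,0],[0,0,0]],"fingers":[0.8,0.8,0.8,0.8,0.8,0.8]}' 100
python3 - <<'E'
from h import *
d=snap('wrist','w18');f=d['frame'][:,:,::-1]
cv2.imwrite('pics/w18c.png',cv2.resize(f[145:355,255:390],None,fx=2.8,fy=2.8,interpolation=cv2.INTER_CUBIC))
for i in range(2):
    s=manip.state();print(s['tcp_pos'],s['ft_force'],s['wrist_torque']);manip.read_camera('side')
E
```

```text
clock: 26.55
tcp_pos: [553.3, -178.6, 98.7]
orientation: [[-0.992, 0.128, -0.001], [0.128, 0.992, 0.0], [0.001, 0.0, -1.0]]
ft_force: [-0.5, 1.1, -0.7]
grip_width: 0.284
clock: 27.13
tcp_pos: [554.0, -179.1, 82.1]
orientation: [[-0.992, 0.128, 0.001], [0.128, 0.992, -0.001], [-0.001, -0.001, -1.0]]
ft_force: [-0.6, -0.4, 2.8]
grip_width: 0.284
clock: 27.63
tcp_pos: [554.1, -179.1, 69.2]
orientation: [[-0.992, 0.128, 0.001], [0.128, 0.992, -0.001], [-0.001, -0.001, -1.0]]
ft_force: [0.3, -0.9, 3.2]
grip_width: 0.281
[ 554.09516698 -179.08770048   69.34615113] [ 0.59849463 -2.40436405  3.27491506] [-0.47933088 -0.02479132 -0.00843316]
[ 554.06687901 -179.04911519   69.41290929] [ 0.37430144 -2.60754929  2.66111305] [-0.49806731 -0.05916464 -0.05336671]
```

View pics/w18c.png

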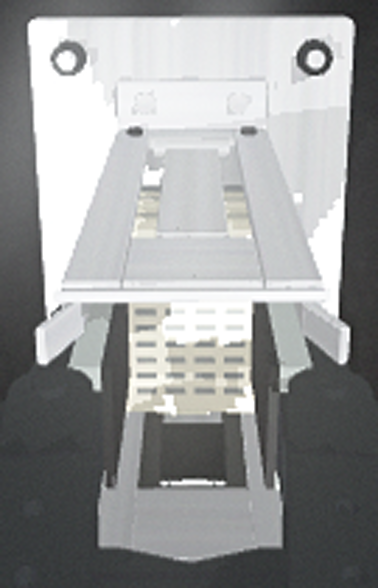

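```bash
python3 -m pendant '{"slide":[[0,0.05,0.2],[0,0,0.25],[0,0,0]],"delta_rot":[[0,0,0],[0,0,0],[0,0,0]],"fingers":[0.8,0.8,0.8]}'
python3 -m pendant '{"slide":[[0,0,0],[0,0,0],[0,0,0],[0,0,0]],"delta_rot":[[0,0,0],[0,0,0],[0,0,0],[0,0,0]],"fingers":[0.6,0.5,0.45,0.45]}' 40
python3 -m pendant '{"slide":[[0,0,0.5],[0,0,1.5],[0,0,2.5],[0,0,3],[0,0,2],[0,0,0]],"delta_rot":[[0,0,0],[0,0,0],[0,0,0],[0,0,0],[0,0,0],[0,0,0]],"fingers":[0.45,0.45,0.45,0.45,0.45,0.45]}'
python3 - <<'E'
from h import *
d=snap('wrist','w19');p=pts(d)
f=d['frame'][:,:,::-1]
cv2.imwrite('pics/w19c.png',cv2.resize(f[135:305,265:380],None,fx=3.5,fy=3.5,interpolation=cv2.INTER_CUBIC))
print(p[190:240:6,300:350:6,2].round(0).astype(int))
E
```

```text
clock: 28.03
tcp_pos: [553.8, -178.2, 74.4]
orientation: [[-0.992, 0.128, 0.0], [0.128, 0.992, -0.0], [-0.0, -0.0, -1.0]]
ft_force: [-0.2, -1.5, 3.6]
grip_width: 0.281
clock: 28.37
tcp_pos: [553.0, -177.6, 73.1]
orientation: [[-0.992, 0.128, -0.002], [0.128, 0.992, 0.001], [0.002, 0.001, -1.0]]
ft_force: [0.5, -0.7, -0.1]
grip_width: 0.548
clock: 28.87
tcp_pos: [556.6, -179.0, 174.5]
orientation: [[-0.992, 0.128, 0.009], [0.128, 0.992, -0.003], [-0.009, -0.001, -1.0]]
ft_force: [1.7, -0.6, -0.3]
grip_width: 0.547
[[ 97  21  65  65  64  65  64   8 100]
 [  8  21  64  64  64  64  65   8   7]
 [  7  22  65  64  64  65  66   7   8]
 [  7  33  65  65  65  65  63   9   7]
 [  9  49  65  66  66  64  65  51  18]
 [  8  55  65  66  65  64  65  66  28]
 [  8  66  24  72  70  33  67  80  32]
 [ 92  80  80  80  81  80  80  91  33]
 [ 98  93  92  93  92  93  94  92 102]]
```

View pics/w19c.png

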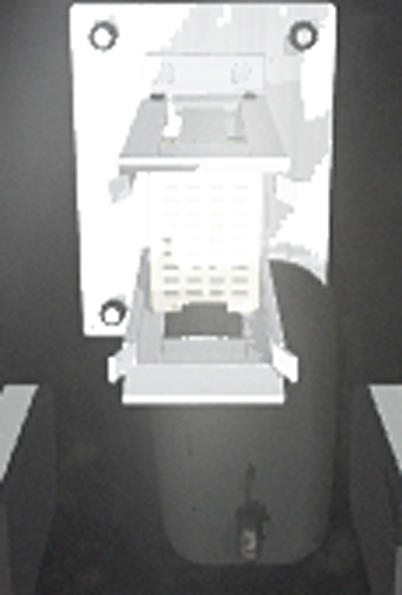

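```bash
python3 -m pendant '{"slide":[[-1,0,2],[-1.5,0,2],[-1.5,0,2],[-1,0,1],[0,0,0],[0,0,0]],"delta_rot":[[0,0,0],[0,0,0],[0,0,0],[0,0,0],[0,0,0],[0,0,0]],"fingers":[0.45,0.45,0.45,0.45,0.45,0.45]}'
python3 - <<'E'
from h import *
d=snap('wrist','w20');t=snap('top','t20');p=pts(d)
o=dict(np.load('top0.npz'))
df=cv2.absdiff(t['frame'],o['frame']).max(2)>60
n,l,st,c=cv2.connectedComponentsWithStats(df.astype(np.uint8));print([list(s) for s in st[1:] if s[4]>15])
cv2.imwrite('pics/t20c.png',t['frame'][130:270,160:500,::-1].repeat(2,0).repeat(2,1))
E
```

```text
clock: 29.42
tcp_pos: [503.6, -178.2, 238.4]
orientation: [[-0.992, 0.128, 0.0], [0.128, 0.992, 0.0], [-0.0, 0.0, -1.0]]
ft_force: [0.1, -0.3, 0.0]
grip_width: 0.551
[[np.int32(300), np.int32(69), np.int32(179), np.int32(331), np.int32(28891)], [np.int32(412), np.int32(115), np.int32(10), np.int32(7), np.int32(16)], [np.int32(340), np.int32(161), np.int32(21), np.int32(20), np.int32(223)], [np.int32(177), np.int32(196), np.int32(17), np.int32(19), np.int32(169)], [np.int32(203), np.int32(205), np.int32(16), np.int32(18), np.int32(178)], [np.int32(298), np.int32(291), np.int32(7), np.int32(17), np.int32(31)], [np.int32(475), np.int32(301), np.int32(82), np.int32(63), np.int32(2071)], [np.int32(226), np.int32(322), np.int32(60), np.int32(63), np.int32(1690)], [np.int32(283), np.int32(323), np.int32(17), np.int32(21), np.int32(193)], [np.int32(549), np.int32(323), np.int32(31), np.int32(11), np.int32(53)], [np.int32(564), np.int32(328), np.int32(19), np.int32(13), np.int32(81)], [np.int32(276), np.int32(345), np.int32(14), np.int32(14), np.int32(105)], [np.int32(574), np.int32(347), np.int32(31), np.int32(17), np.int32(32)], [np.int32(626), np.int32(346), np.int32(14), np.int32(26), np.int32(209)], [np.int32(561), np.int32(357), np.int32(29), np.int32(35), np.int32(499)], [np.int32(271), np.int32(360), np.int32(38), np.int32(40), np.int32(1021)], [np.int32(215), np.int32(385), np.int32(17), np.int32(15), np.int32(28)], [np.int32(585), np.int32(396), np.int32(12), np.int32(4), np.int32(32)]]
```

View pics/t20c.png

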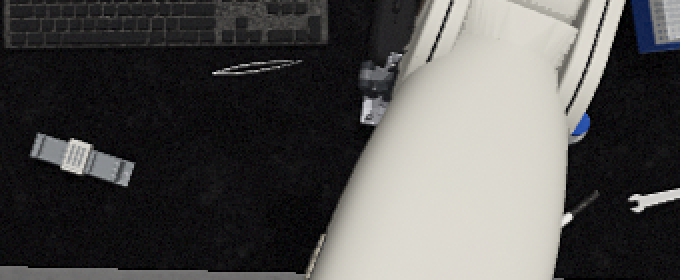

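View pics/w20.png

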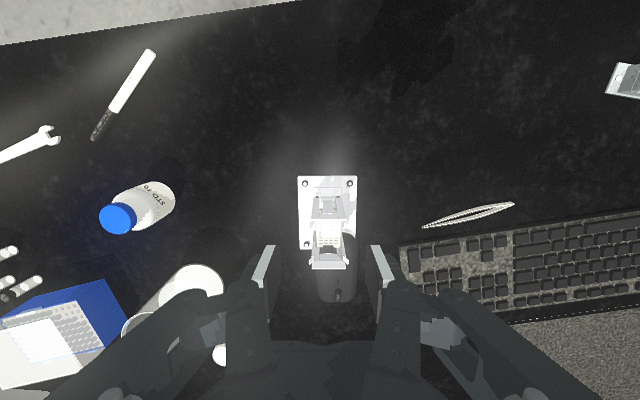

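The rack holds only the deep cassette, still in the middle bay. The tweezers, bottle and marker are where they started, and the magazine is loaded. Handing in.

```bash
python3 -c "
from station import manip
print(manip.close_job(), manip.state()['clock'])"
```

```text
the job is handed in; nothing more can be done
the job is handed in; nothing more can be done
```

Both thin cassettes are in the magazine under the lips, and I handed the job in at about 29.5 s of the 72 s allowed. I lifted each by its ends, set it down gently on the bare worktop, and regripped it by the long sides. Then I pressed it down the shaft past the lips, eased it back up and let go.

**Checks:**
- **Lids:** after each release the lid read flat at 64–66 mm all over. That is the lip underside height.
- **Press force:** holding each cassette below the lips took about 3 N. For the first that matches the follower spring (about 3.2 N). For the second I expected about 3.9 N and read 2.7–3.6 N, which is within the sensor noise.
- **Lips:** I inferred the snap-back from the lids staying at lip height. I did not see the lips close directly, and I did not record the peak force on the way through.
- **Rest of the scene:** the rack holds only the deep cassette, still in its middle bay. The tweezers did not move by image difference against the start. The arm partly covered the bottle and marker in the last top view, so I judged those two by eye from the wrist view; both appear unmoved.
- **Forces:** no reading at the end of a move was above about 7 N at the wrist. The gripper was clear of everything at the end.

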